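Dress the side table: plant, candle and tumbler in a row

TASK

Tidy the coffee table into one neat row: stand the potted succulent on top of the white pedestal, the white tumbler upright on the hexagonal marble coaster, and the amber candle jar on the table halfway between pedestal and coaster, in line with them. The jar is to end with its wooden lid on, properly seated. Leave the green bottle, the blue mug, the remote control and the spectacle case where they are.

Things in the scene. Friction and masses are not known exactly. Their poses are not given: they have to be found in the camera images.
- jar_center (a point): Candle jar: upright amber glass cylinder, 62 mm diameter, 70 mm high, open at the top, with cream wax filling it to 48 mm above its underside. The mouth is 54 mm across. This point is on its axis, half-way up (35 mm above its underside; best gripped about 10 mm above it). z up. About 0.3 kg, loose.
- lid_knob (a point): Jar lid: light wooden disc, 66 mm diameter, 8 mm thick, on top a copper knob (24 mm diameter, 22 mm high, to pinch from above), below a cork plug (44 mm diameter, 8 mm high) that drops loosely into the jar until the disc rests on the rim. Starts lying on its plug. Point: the knob's centre, 27 mm above the plug's underside, 11 mm above the disc. z up. 60 g, loose.
- planter_center (a point): Small white ribbed flower pot with a green artificial succulent: the pot is 57 mm in diameter and 56 mm high (grip it by the pot); the leaves stay within the pot's width and reach to about 75 mm above the underside. This point is the centre of the pot, 28 mm above its underside. z up. About 0.22 kg, loose.
- tumbler_center (a point): White tumbler without a handle, upright and empty: straight-sided, 60 mm diameter, 70 mm high. This point is on its axis, half-way up (35 mm above its underside; best gripped lightly around the outside, about 10 mm above this point, so that the gripper stays clear of the rim). z up. About 0.22 kg, loose.
- pedestal_top (a point): Turned white pedestal (like a thick candlestick), 110 mm high, base 90 mm in diameter, fixed. This point is the centre of its flat round top, which is 84 mm in diameter. z up; its horizontal y axis lies along the line from pedestal to coaster (either sense), x square to that line.
- coaster_top (a point): Pair of stacked hexagonal coasters, the upper one white marble, the lower one grey, 100 mm across the corners, 12 mm high in all, fixed; always 260 mm from the pedestal (centre to centre). This point is the centre of the upper face, z up.
- bottle: Green glass bottle with a cork, 60 mm diameter, 170 mm high; not to be disturbed. Origin at the centre of its underside, z up.
- mug: Blue mug, 72 mm in diameter, 85 mm high, with a handle towards its own +y; not to be disturbed. Origin at the centre of its underside, z up.
- remote: Black remote control lying flat, 160 x 45 x 18 mm, long side along its x; not to be disturbed. Origin at the centre of its underside.
- case: Brown spectacle case lying flat, 160 x 60 x 38 mm, long side along its x; not to be disturbed. Origin at the centre of its underside.
Not all that is in view belongs to the job. What is meant by the part that bears lid_knob is not purple, and is the smaller of those in its own colour.

How it is judged:
By the outcome, as a careful person would: the job done as asked, in the order asked, and still so for the second after the job is handed in, with the robot touching nothing.
It also fails if it takes over 122 s, if anything falls off the work surface, if the arm or the gripper's body presses on something with over 40 N, if the wrist force passes 120 N, or if a joint passes its speed limit or range.

ROBOT

A 6-joint arm with a two-finger parallel gripper is mounted at the origin on the work surface. World frame = base frame: x ahead of the robot, y to its left, z up, the work surface at z = 0. Lengths are in m, angles in degrees, forces in N, time in s.
With the tool pointing down it reaches from about 0.3 to 0.75 m from the base axis. Payload 8.5 kg.
Tool frame: the origin (TCP) lies at the very end of the fingers, on their centre line; the grasp point (between the pads) lies 19 mm behind it (env.tcp_to_grasp is the distance from the TCP to the grasp point, in m); z points along the fingers, y is the line along which they close (so a half turn about z gives the same grasp; the last joint's range is limited). The gripper opens to 85 mm and grips with 20 to 120 N. Pads are 22 mm wide; open, the fingers measure 114 mm over their backs; the gripper's body (76 mm by 85 mm) begins 54 mm behind the grasp point. The pads swing forward as they close: fully open they stand 13 mm farther back than shut.
Start: joints at [63.581, 21.807, 74.336, -0, 83.858, -12.336], TCP at [0.134, 0.533, 0.231] pointing down, gripper open.
Joint ranges: [-178.18, 178.18], [-50.72, 133.34], [12.68, 142.11], [-81.47, 261.47], [9.98, 163.14], [-165.26, 165.26]. Speed limits (degrees/s): [136.94, 136.94, 180, 180, 180, 180].

INTERFACE

Orientations are given as a 3x3 rotation matrix whose columns are the frame's x, y, z axes.
In Python, from rig import status, get_image, env gives the robot as it stands.
- The arm moves only by the shell command python3 -m handwheel 'ROWS' [FORCE]. ROWS is text: rows parted by semicolons, each of 7 numbers parted by spaces: the shift along the world's x, y, z in cm, then the turn, a rotation vector about the world's x, y, z in degrees, then the opening, from 0 (shut) to 1 (fully open). In form: dx dy dz wx wy wz gripper; .... A call has 1 to 8 rows; each row is the pose to reach, as a shift and turn from the pose commanded when the call began; what a row does not reach only later rows make up. A row lasts 1/12 s, in which the tool goes at most 41.7 mm and 7.16 degrees, less where a joint would pass 70% of its speed; a pose out of reach is approached as far as the arm can. A call with a gripper value outside its range is refused whole. The fingers move at their own pace and stop on an object; FORCE is the grip in N (left out, the last holds). Time passes only in rows, so rows that repeat a pose let the fingers close. It gives the time, the measured TCP pose, the force, the opening and the grip force at its end, in the units of the state.
- status.observe(): the state, without advancing time (a new reading comes with each control period).
- get_image(name): name is "scene" or "top" or "wrist"; returns a dict with "color" (480x640x3 uint8, red, green, blue), "vertical_fov" (degrees; the focal length in pixels is half the picture's height over the tangent of half this angle, whatever the lens; pixels are square), "cx", "cy" (the principal point, pixels), "xyz" and "orientation" of the camera in the world. Camera axes: x right, y down, z forward; pixel columns grow to the right and rows downward; lengths in m; the calibration is good to about 2 mm. The wrist camera is an equidistant fisheye: a pixel r from the principal point sees the ray r / f radians off the axis. A picture is of the moment at which its call begins. There is no depth.
- env.close_job(): hands the job in; it is judged then, once.
The state is a dict: "time_s": time; "q": joint angles; "qvel": joint speeds; "joint_efforts": joint torques, N m; "position": TCP position; "tool_rot": TCP orientation; "ft_force": force on the tool from outside, world axes, zero at the start; "wrist_torque": the same for the moment, N m; "grip_width": finger opening in m; "gripper_force": force on a finger pad.
Only numpy, scipy, OpenCV 4.12 (cv2) and the standard library are available. Lean on these libraries where they do the work, as an engineer would, in place of code of your own. Each camera call takes 0.05 s, during which the arm holds its last target. There are 200 camera calls.

## Working session

There is one attempt and no reset: what is moved stays moved. The work goes in short steps, Python scripts to look and compute and a shell command to move; the robot and the scene stay as the last step left them, time stands still between calls to the robot, and variables do not carry over. Pictures are saved under pics/ and viewed, at most 14 in all, crops included, and the job is handed in when it is done.

```bash
ls; mkdir -p pics; cat > h.py <<'E'
import numpy as np, cv2
from rig import status, get_image, env
def ray(im,u,v):
    f=240/np.tan(np.radians(im["vertical_fov"]/2)); d=np.array([(u-im["cx"])/f,(v-im["cy"])/f,1.])
    if im.get("fish"):
        r=np.hypot(d[0],d[1]); d=np.array([d[0]/r*np.sin(r),d[1]/r*np.sin(r),np.cos(r)]) if r>1e-9 else np.array([0,0,1.])
    return np.array(im["orientation"])@d
def plane(im,u,v,z):
    d=ray(im,u,v); p=np.array(im["xyz"]); return p+d*(z-p[2])/d[2]
def get(n):
    im=dict(get_image(n)); im["fish"]=n=="wrist"; return im
def proj(im,P):
    d=np.array(im["orientation"]).T@(np.array(P)-im["xyz"]); f=240/np.tan(np.radians(im["vertical_fov"]/2))
    if im["fish"]:
        r=np.hypot(d[0],d[1]); k=np.arctan2(r,d[2])/max(r,1e-9)
        return im["cx"]+f*d[0]*k, im["cy"]+f*d[1]*k
    return im["cx"]+f*d[0]/d[2], im["cy"]+f*d[1]/d[2]
def save(im,n): cv2.imwrite("pics/"+n,im["color"][:,:,::-1])
E
python3 - <<'E'
from h import *
import pickle
for n in ["top","scene"]:
    im=get(n); save(im,n+"0.png"); pickle.dump(im,open(n+"0.pkl","wb"))
    print(n,im["vertical_fov"],im["cx"],im["cy"],im["xyz"],np.round(im["orientation"],3).tolist())
print(env.tcp_to_grasp,status.observe())
E
```

```text
pics
top 47.34289633066212 319.4654928219823 238.83787057093824 [0.3096683  0.02027469 1.52944122] [[0.019, -0.99, 0.143], [-1.0, -0.022, -0.014], [0.017, -0.142, -0.99]]
scene 44.42048094983617 314.30743929431895 236.91060152621523 [ 1.28749684 -0.56862841  1.03734427] [[0.624, 0.552, -0.553], [0.781, -0.445, 0.438], [-0.004, -0.705, -0.709]]
0.0187 {'time_s': 0.1, 'q': array([ 6.35802625e+01,  2.18363141e+01,  7.43770516e+01, -7.63178129e-04,
        8.38586559e+01, -1.23359331e+01]), 'qvel': array([ 0.03110031, -0.02934605, -0.1473819 , -0.03195086, -0.03669679,
       -0.13546   ]), 'joint_efforts': array([ 3.46111046e-03, -4.49222481e+01, -2.31657493e+01, -2.07302596e-04,
        3.64996304e-03, -3.22131211e-05]), 'position': array([0.13372995, 0.53323505, 0.23080094]), 'tool_rot': array([[-9.69941117e-01,  2.43339124e-01, -5.47440176e-04],
       [ 2.43339605e-01,  9.69940491e-01, -1.13162236e-03],
       [ 2.55616401e-04, -1.23082093e-03, -9.99999210e-01]]), 'ft_force': array([-0.1257853 ,  0.45744616,  0.60538701]), 'wrist_torque': array([-0.01112341, -0.02063187,  0.017149  ]), 'gripper_force': 0.0, 'grip_width': 0.08571589303475094}
```

View pics/top0.png

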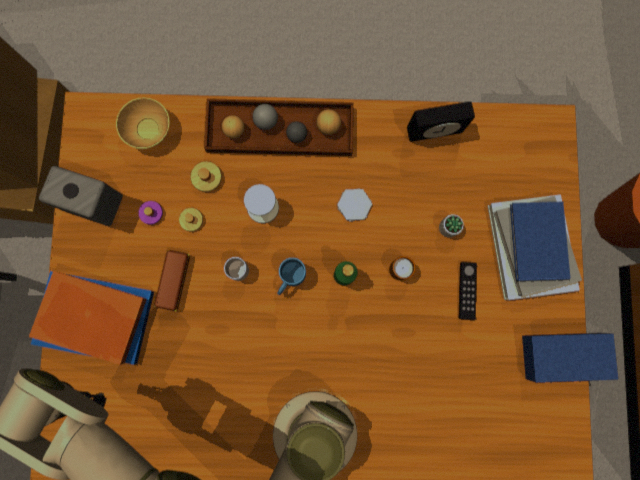

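View pics/scene0.png

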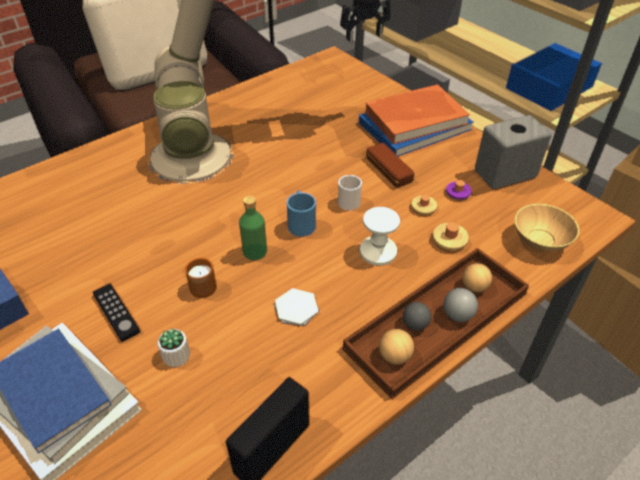

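The top view shows the pedestal (261,200), coaster (355,204), tumbler (235,268), jar (402,268), planter (453,225), target lid, the small yellow one, (191,219), larger lid (206,177), mug (292,272), bottle (345,272), remote (468,290) and case (172,280). The scene view agrees.

```bash
python3 - <<'E'
from h import *
import pickle
im=pickle.load(open("top0.pkl","rb")); hsv=cv2.cvtColor(im["color"],cv2.COLOR_RGB2HSV)
# non-wood mask: wood is orange saturated
H,S,V=[hsv[:,:,i].astype(int) for i in range(3)]
def blob(name,u,v,mask,z,r=26):
    m=np.zeros_like(mask,np.uint8); m[v-r:v+r,u-r:u+r]=mask[v-r:v+r,u-r:u+r]
    cs,_=cv2.findContours(m,cv2.RETR_EXTERNAL,cv2.CHAIN_APPROX_NONE)
    c=max(cs,key=cv2.contourArea); (cu,cv_),(a,b),t=cv2.fitEllipse(c)
    x,y,w,h=cv2.boundingRect(c); p=plane(im,cu,cv_,z); s=np.linalg.norm(plane(im,cu+1,cv_,z)-p)
    print(name,"px",round(cu,1),round(cv_,1),"ax",round(a*s*1e3),round(b*s*1e3),"bb",x,y,w,h,"xyz",p.round(4),"R",np.hypot(*p[:2]).round(3),"az",np.degrees(np.arctan2(p[1],p[0])).round(1))
pale=S<100
for n,u,v,z,m in [("pedestal",261,200,.11,pale&(V>140)),("coaster",355,204,.012,pale&(V>120)),("tumbler",235,268,.07,pale&(V>60)),
   ("planter",453,225,.056,(pale|((H>35)&(H<90)))&(V>70)),("jar",402,268,.048,pale&(V>90)),("lid",191,219,.016,(H>=20)&(H<40)&(S>80)),("biglid",206,177,.016,(H>=20)&(H<40)&(S>80)),
   ("mug",292,272,.085,(H>90)&(H<125)&(S>80)),("bottle",345,272,.1,(H>40)&(H<90)),("remote",468,290,.018,(V<70)),]:
    try: blob(n,u,v,m,z, 40 if n=="remote" else 22)
    except Exception as e: print(n,e)
for (u,v) in [(191,219),(196,219),(191,228),(203,262),(402,258),(235,258),(235,270)]: print((u,v),hsv[v,u])
big=cv2.resize(im["color"][150:330,150:490],None,fx=2.3,fy=2.3,interpolation=cv2.INTER_CUBIC); cv2.imwrite("pics/crop.png",big[:,:,::-1])
E
```

```text
pedestal px 258.8 200.9 ax 77 94 bb 244 184 31 38 xyz [0.6122 0.1625 0.11  ] R 0.633 az 14.9
coaster px 354.1 203.8 ax 88 91 bb 337 189 35 31 xyz [ 0.6308 -0.0973  0.012 ] R 0.638 az -8.8
tumbler px 235.5 268.2 ax 58 64 bb 224 257 25 23 xyz [0.4362 0.2221 0.07  ] R 0.49 az 27.0
planter px 451.7 224.7 ax 55 63 bb 440 214 24 22 xyz [ 0.5693 -0.3621  0.056 ] R 0.675 az -32.5
jar px 403.2 267.7 ax 47 51 bb 394 258 19 20 xyz [ 0.4488 -0.2298  0.048 ] R 0.504 az -27.1
lid px 190.3 219.1 ax 62 64 bb 179 208 24 23 xyz [0.5758 0.3612 0.016 ] R 0.68 az 32.1
biglid px 205.5 176.0 ax 81 84 bb 191 162 31 29 xyz [0.7005 0.325  0.016 ] R 0.772 az 24.9
mug px 290.6 273.5 ax 64 91 bb 278 259 28 35 xyz [0.4239 0.0743 0.085 ] R 0.43 az 9.9
bottle px 345.3 272.8 ax 54 59 bb 335 262 22 23 xyz [ 0.4274 -0.0692  0.1   ] R 0.433 az -9.2
remote px 467.3 290.7 ax 49 205 bb 459 262 18 58 xyz [ 0.3918 -0.4125  0.018 ] R 0.569 az -46.5
(191, 219) [ 20 167 156]
(196, 219) [ 16 164 126]
(191, 228) [ 26 133 157]
(203, 262) [ 15 205 159]
(402, 258) [ 14 109  98]
(235, 258) [21 18 99]
(235, 270) [ 14  69 103]
```

View pics/crop.png

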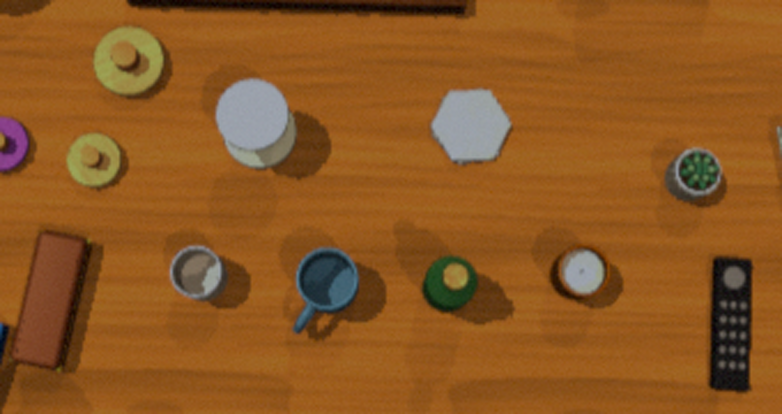

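The crop puts the pedestal top's true disc at about (260,199.5), giving (0.617, 0.160); the fitted ellipse had taken in part of the base. The coaster is at (0.631, -0.097), 0.257 m away against 0.260 given. Sizes match, including the 63 mm smaller lid. I'll move over the planter for a closer look.

```bash
python3 -m handwheel '31.6 -28.3 3 0 0 14 1;31.6 -28.3 3 0 0 14 1;31.6 -28.3 3 0 0 14 1;31.6 -28.3 3 0 0 14 1;31.6 -28.3 3 0 0 14 1;31.6 -28.3 3 0 0 14 1;31.6 -28.3 3 0 0 14 1;31.6 -28.3 3 0 0 14 1' 30
python3 -c "
from h import *
print(status.observe()['tool_rot'].round(3))"
```

```text
time_s: 0.77
position: [0.3766, 0.3154, 0.2543]
tool_rot: [[-1.0, 0.001, -0.0], [0.001, 1.0, -0.0], [0.0, -0.0, -1.0]]
ft_force: [1.1, 0.5, 0.7]
grip_width: 0.0853
gripper_force: 0.0
[[-1.     0.001 -0.   ]
 [ 0.001  1.    -0.   ]
 [ 0.    -0.    -1.   ]]
```

```bash
python3 -m handwheel '10 -33 0 0 0 0 1;10 -33 0 0 0 0 1;10 -33 0 0 0 0 1;10 -33 0 0 0 0 1;10 -33 0 0 0 0 1;10 -33 0 0 0 0 1;10 -33 0 0 0 0 1;10 -33 0 0 0 0 1' >/dev/null
python3 -m handwheel '9 -34 -4 0 0 0 1;9 -34 -4 0 0 0 1;9 -34 -4 0 0 0 1;9 -34 -4 0 0 0 1;9 -34 -4 0 0 0 1;9 -34 -4 0 0 0 1;9 -34 -4 0 0 0 1;9 -34 -4 0 0 0 1'
python3 -m handwheel '0 0 0 0 0 0 1;0 0 0 0 0 0 1;0 0 0 0 0 0 1'
python3 - <<'E'
from h import *
im=get("wrist"); save(im,"w1.png"); print(im["xyz"],im["vertical_fov"],np.round(im["orientation"],3).tolist(),proj(im,(.567,-.362,.056)))
import pickle; pickle.dump(im,open("w1.pkl","wb"))
E
```

```text
time_s: 2.1
position: [0.557, -0.3241, 0.2159]
tool_rot: [[-1.0, 0.002, -0.001], [0.002, 1.0, 0.001], [0.001, 0.001, -1.0]]
ft_force: [0.9, -0.1, 0.2]
grip_width: 0.0856
gripper_force: 0.0
time_s: 2.35
position: [0.5568, -0.3217, 0.2161]
tool_rot: [[-1.0, 0.002, -0.001], [0.002, 1.0, 0.001], [0.001, 0.001, -1.0]]
ft_force: [0.2, 0.1, 0.4]
grip_width: 0.0856
gripper_force: 0.0
[ 0.47570039 -0.32172266  0.3593479 ] 65.70646984690485 [[0.001, 0.949, 0.316], [1.0, -0.002, 0.002], [0.002, 0.316, -0.949]] (np.float64(273.03095028956386), np.float64(227.8303190883174))
```

View pics/w1.png

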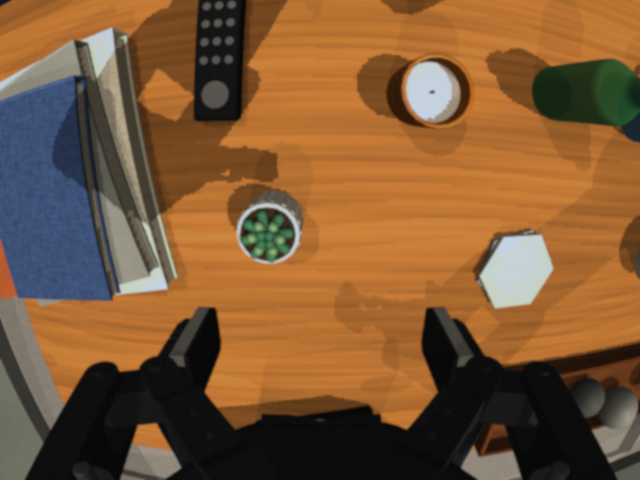

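The wrist view shows the pot rim centred at about (269,232), the jar rim at (436,91) and the coaster's top at (514,269).

```bash
python3 - <<'E'
from h import *
import pickle
im=pickle.load(open("w1.pkl","rb")); hsv=cv2.cvtColor(im["color"],cv2.COLOR_RGB2HSV)
H,S,V=[hsv[:,:,i].astype(int) for i in range(3)]
def fit(n,u,v,r,m,z):
    k=np.zeros(m.shape,np.uint8); k[v-r:v+r,u-r:u+r]=m[v-r:v+r,u-r:u+r]
    k=cv2.morphologyEx(k,cv2.MORPH_CLOSE,np.ones((7,7),np.uint8))
    c=max(cv2.findContours(k,cv2.RETR_EXTERNAL,cv2.CHAIN_APPROX_NONE)[0],key=cv2.contourArea)
    w=np.array([plane(im,*p[0],z)[:2] for p in c]); (x,y),R=cv2.minEnclosingCircle((w*1000).astype(np.float32))
    print(n,cv2.boundingRect(c),"circ",round(x),round(y),"R",round(R,1),"mean",(w.mean(0)*1e3).round(1))
fit("pot",269,232,45,((S<60)&(V>130))|((H>40)&(H<90)&(S>50)),.056)
fit("wax",436,91,40,(S<90)&(V>130),.048)
fit("coaster",514,269,50,(S<90)&(V>150),.012)
E
```

```text
pot (237, 202, 64, 62) circ 571 -366 R 28.6 mean [ 570.7 -366.2]
wax (406, 62, 54, 61) circ 449 -229 R 26.7 mean [ 448.8 -227.2]
coaster (480, 230, 73, 79) circ 631 -98 R 50.1 mean [629.  -97.8]
```

```bash
python3 -m handwheel '1.4 -4.4 -2 0 0 0 1;1.4 -4.4 -4 0 0 0 1;1.4 -4.4 -8 0 0 0 1;1.4 -4.4 -12 0 0 0 1;1.4 -4.4 -16 0 0 0 1;1.4 -4.4 -18.5 0 0 0 1;1.4 -4.4 -20.2 0 0 0 1;1.4 -4.4 -20.2 0 0 0 1' 30
python3 -m handwheel '0 0 0 0 0 0 0.5;0 0 0 0 0 0 0.5;0 0 0 0 0 0 0.5;0 0 0 0 0 0 0.5;0 0 0 0 0 0 0.5;0 0 0 0 0 0 0.5' 30
```

```text
time_s: 3.07
position: [0.5698, -0.3634, 0.0113]
tool_rot: [[-1.0, -0.0, -0.005], [-0.0, 1.0, 0.005], [0.005, 0.005, -1.0]]
ft_force: [0.8, 0.1, -0.7]
grip_width: 0.0854
gripper_force: 0.0
time_s: 3.57
position: [0.572, -0.3666, 0.0172]
tool_rot: [[-1.0, 0.001, 0.003], [0.001, 1.0, -0.003], [-0.003, -0.003, -1.0]]
ft_force: [0.5, 0.2, 6.4]
grip_width: 0.0555
gripper_force: 32.3
```

```bash
python3 -m handwheel '0 0 3 0 0 0 0.4;0 0 7 0 0 0 0.4;0 0 11 0 0 0 0.4;0 0 15 0 0 0 0.4;0 0 19 0 0 0 0.4;0 0 22 0 0 0 0.4;0 0 22.5 0 0 0 0.4;0 0 22.5 0 0 0 0.4' 30
python3 -m handwheel '-6 2 0 0 0 0 0.4;-6 6 0 0 0 0 0.4;-6 10 0 0 0 0 0.4;-6 14 0 0 0 0 0.4;-6 18 0 0 0 0 0.4;-6 22 0 0 0 0 0.4;-6 26 0 0 0 0 0.4;-6 28 0 0 0 0 0.4' >/dev/null
python3 -m handwheel '0 4 0 0 0 0 0.4;0 8 0 0 0 0 0.4;0 12 0 0 0 0 0.4;0 15 0 0 0 0 0.4;0 17 0 0 0 0 0.4;0 18 0 0 0 0 0.4;0 18 0 0 0 0 0.4;0 18 0 0 0 0 0.4' 
python3 - <<'E'
from h import *
im=get("wrist"); save(im,"w2.png"); print(status.observe()["position"],im["xyz"],proj(im,(.617,.16,.11)))
import pickle; pickle.dump(im,open("w2.pkl","wb"))
E
```

```text
time_s: 4.23
position: [0.5713, -0.3662, 0.2426]
tool_rot: [[-1.0, 0.001, 0.004], [0.001, 1.0, -0.004], [-0.004, -0.004, -1.0]]
ft_force: [-0.4, -0.2, -3.4]
grip_width: 0.0554
gripper_force: 33.3
time_s: 5.57
position: [0.5106, 0.0934, 0.2387]
tool_rot: [[-1.0, 0.001, -0.002], [0.001, 1.0, -0.0], [0.002, -0.0, -1.0]]
ft_force: [0.4, -0.1, -2.3]
grip_width: 0.0552
gripper_force: 33.3
[0.51083862 0.09291565 0.23892317] [0.42970362 0.09356493 0.38198684] (np.float64(395.33756586027005), np.float64(342.0569737136532))
```

View pics/w2.png

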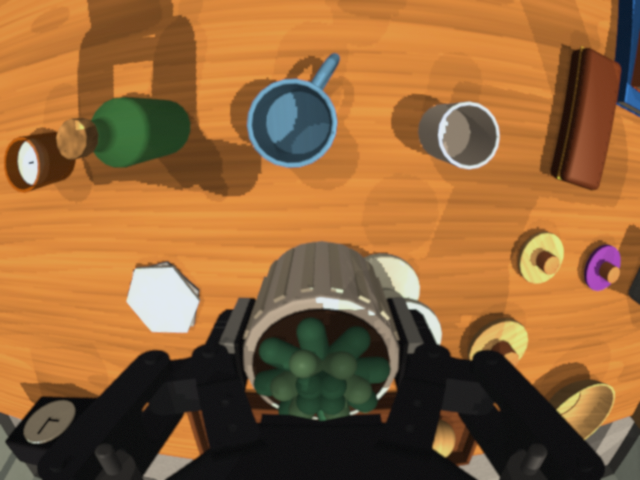

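The pot sits squarely in the fingers but hides most of the pedestal. The coaster (163,298), tumbler rim (460,135) and small yellow lid (540,258) are visible, so I'll fit the pedestal from the first top and scene pictures.

```bash
python3 - <<'E'
from h import *
import pickle
from scipy.optimize import least_squares
def load(f):
    im=pickle.load(open(f,"rb")); return im,[cv2.cvtColor(im["color"],cv2.COLOR_RGB2HSV)[:,:,i].astype(int) for i in range(3)]
def cont(im,u,v,r,m,z):
    k=np.zeros(m.shape,np.uint8); k[max(0,v-r):v+r,max(0,u-r):u+r]=m[max(0,v-r):v+r,max(0,u-r):u+r]
    k=cv2.morphologyEx(k,cv2.MORPH_CLOSE,np.ones((3,3),np.uint8))
    c=max(cv2.findContours(k,cv2.RETR_EXTERNAL,cv2.CHAIN_APPROX_NONE)[0],key=cv2.contourArea)
    return np.array([plane(im,*p[0],z)[:2] for p in c])*1e3
def circ(w,R,away,c0):
    for _ in range(3):
        s=w[(w-c0)@away>0]
        c0=least_squares(lambda c:np.hypot(*(s-c).T)-R,c0,loss="soft_l1").x
    print("   resid",np.abs(np.hypot(*(s-c0).T)-R).mean().round(2),len(s),end=" "); return c0.round(1)
im,(H,S,V)=load("top0.pkl"); print("ped top",circ(cont(im,261,200,26,(S<100)&(V>140),.11),42,np.array([.9,.45]),np.array([617.,160])))
im,(H,S,V)=load("scene0.pkl"); w=cont(im,381,222,24,(S<70)&(V>150),.11); print("ped scene",circ(w,42,np.array([-.65,.75]),np.array([617.,160])), [V[y,381] for y in range(205,262,5)],[S[y,381] for y in range(205,262,5)])
im,(H,S,V)=load("w2.pkl")
w=cont(im,460,135,45,(S<75)&(V>60),.07); print("tumbler",circ(w,30,np.array([-.3,1.]),np.array([436.,222])))
w=cont(im,540,258,28,(H>=20)&(H<40)&(S>60),.016); print("lid mean",w.mean(0),cv2.minEnclosingCircle(w.astype(np.float32)))
w=cont(im,163,298,45,(S<90)&(V>150),.012); print("coaster",w.mean(0),cv2.minEnclosingCircle(w.astype(np.float32)))
E
```

```text
resid 0.85 46 ped top [615.4 160.5]
   resid 0.74 44 ped scene [616.5 157.7] [np.int64(224), np.int64(242), np.int64(242), np.int64(242), np.int64(242), np.int64(239), np.int64(129), np.int64(159), np.int64(136), np.int64(182), np.int64(225), np.int64(242)] [np.int64(165), np.int64(4), np.int64(5), np.int64(5), np.int64(5), np.int64(5), np.int64(51), np.int64(53), np.int64(53), np.int64(50), np.int64(22), np.int64(5)]
   resid 0.28 90 tumbler [438.4 223.3]
lid mean [576.0891093  359.88545628] ((576.0479125976562, 360.7259216308594), 33.716094970703125)
coaster [630.08744726 -96.32652505] ((631.73046875, -97.1846923828125), 50.70867919921875)
```

```bash
python3 -m handwheel '3.5 2.2 0 0 0 0 0.4;7 4.5 0 0 0 0 0.4;10.5 6.8 0 0 0 0 0.4;10.5 6.8 -3 0 0 0 0.4;10.5 6.8 -6 0 0 0 0.4;10.5 6.8 -9 0 0 0 0.4;10.5 6.8 -10 0 0 0 0.4;10.5 6.8 -10 0 0 0 0.4'
python3 -m handwheel '0 0 0 0 0 0 0.4;0 0 0 0 0 0 0.4'
```

```text
time_s: 6.28
position: [0.6151, 0.1604, 0.1368]
tool_rot: [[-1.0, 0.003, -0.006], [0.003, 1.0, -0.001], [0.006, -0.001, -1.0]]
ft_force: [-0.3, 1.0, -2.0]
grip_width: 0.0549
gripper_force: 33.3
time_s: 6.45
position: [0.617, 0.1613, 0.1419]
tool_rot: [[-1.0, 0.002, 0.004], [0.002, 1.0, 0.0], [-0.004, 0.0, -1.0]]
ft_force: [-0.2, -0.5, -1.4]
grip_width: 0.0553
gripper_force: 33.3
```

```bash
python3 -m handwheel '0 0 -0.4 0 0 0 0.4;0 0 -0.8 0 0 0 0.4;0 0 -1 0 0 0 0.4;0 0 -1.1 0 0 0 0.4;0 0 -1.1 0 0 0 0.4;0 0 -1.1 0 0 0 0.4'
```

```text
time_s: 6.95
position: [0.616, 0.162, 0.1287]
tool_rot: [[-1.0, 0.001, 0.0], [0.001, 1.0, 0.0], [-0.0, 0.0, -1.0]]
ft_force: [-0.5, -0.4, -1.8]
grip_width: 0.0556
gripper_force: 33.3
```

```bash
python3 -m handwheel '0 -0.1 -0.15 0 0 0 0.4;0 -0.1 -0.2 0 0 0 0.4;0 -0.1 -0.2 0 0 0 0.4;0 -0.1 -0.2 0 0 0 0.4'
python3 -m handwheel '0 0 0 0 0 0 0.8;0 0 0 0 0 0 0.9;0 0 0 0 0 0 1;0 0 0 0 0 0 1;0 0 0 0 0 0 1;0 0 0 0 0 0 1'
python3 -m handwheel '0 0 3 0 0 0 1;0 0 6 0 0 0 1;0 0 9 0 0 0 1;0 0 12 0 0 0 1;-8 0 13 0 0 0 1;-12 0 13 0 0 0 1;-15 1 13 0 0 0 1;-15 1 13 0 0 0 1'
python3 - <<'E'
from h import *
im=get("wrist"); save(im,"w3.png"); print(im["xyz"],proj(im,(.616,.161,.11)),proj(im,(.616,.161,.166)),proj(im,(.438,.223,.07)))
E
```

```text
time_s: 7.28
position: [0.6161, 0.161, 0.1272]
tool_rot: [[-1.0, 0.001, 0.001], [0.001, 1.0, 0.0], [-0.001, 0.0, -1.0]]
ft_force: [-2.4, 0.3, 5.3]
grip_width: 0.0555
gripper_force: 33.8
time_s: 7.78
position: [0.616, 0.1609, 0.1265]
tool_rot: [[-1.0, 0.001, -0.0], [0.001, 1.0, -0.0], [0.0, -0.0, -1.0]]
ft_force: [-0.4, -0.2, -0.3]
grip_width: 0.0855
gripper_force: 0.0
time_s: 8.45
position: [0.4626, 0.1711, 0.2571]
tool_rot: [[-1.0, 0.001, -0.0], [0.001, 1.0, 0.0], [0.0, 0.0, -1.0]]
ft_force: [-0.5, 0.5, 0.0]
grip_width: 0.0854
gripper_force: 0.0
[0.38145326 0.17119624 0.40020543] (np.float64(310.0941318579572), np.float64(371.39131683784194)) (np.float64(308.6756632238003), np.float64(410.9145963652112)) (np.float64(377.46932208712377), np.float64(182.20842566934547))
```

View pics/w3.png

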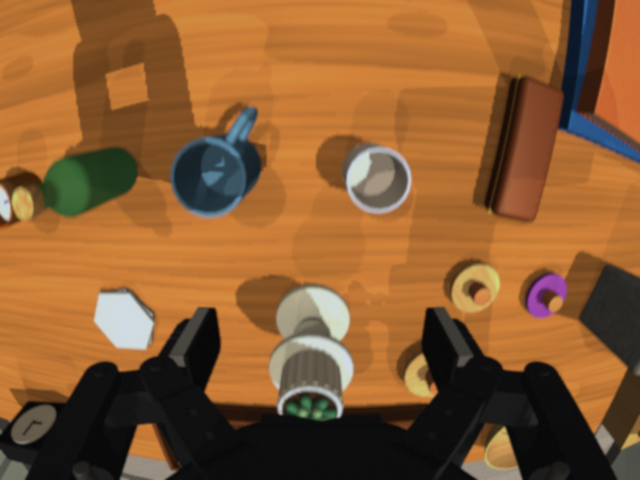

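The pot stands centred on the pedestal (disc (312,369), pot rim (310,407)). The tumbler rim is at (379,180), within 2 mm of the prediction. I'll grasp the tumbler now.

```bash
python3 -m handwheel '-1.3 3 0 0 0 0 1;-2.6 5.3 -3 0 0 0 1;-2.6 5.3 -7 0 0 0 1;-2.6 5.3 -11 0 0 0 1;-2.6 5.3 -15 0 0 0 1;-2.6 5.3 -19 0 0 0 1;-2.6 5.3 -22 0 0 0 1;-2.6 5.3 -22.8 0 0 0 1' 22
python3 -m handwheel '0 0 0 0 0 0 1;0 0 0 0 0 0 0.5;0 0 0 0 0 0 0.5;0 0 0 0 0 0 0.5;0 0 0 0 0 0 0.5;0 0 0 0 0 0 0.5;0 0 0 0 0 0 0.5' 22
```

```text
time_s: 9.17
position: [0.438, 0.2234, 0.0248]
tool_rot: [[-1.0, 0.002, -0.007], [0.002, 1.0, -0.002], [0.007, -0.002, -1.0]]
ft_force: [-0.6, -0.6, -0.2]
grip_width: 0.0853
gripper_force: 0.0
time_s: 9.75
position: [0.4412, 0.2242, 0.0307]
tool_rot: [[-1.0, 0.001, 0.004], [0.001, 1.0, 0.001], [-0.004, 0.001, -1.0]]
ft_force: [-0.5, -0.2, 7.9]
grip_width: 0.0606
gripper_force: 23.8
```

```bash
python3 -m handwheel '0 0 3 0 0 0 0.5;0 0 7 0 0 0 0.5;0 0 11 0 0 0 0.5;0 0 15 0 0 0 0.5;0 0 18 0 0 0 0.5;0 0 20 0 0 0 0.5;0 0 20 0 0 0 0.5;0 0 20 0 0 0 0.5' 
python3 -m handwheel '2 -3.4 0 0 0 0 0.5;4 -7 0 0 0 0 0.5;6 -10.5 0 0 0 0 0.5;8 -14 0 0 0 0 0.5;10 -17.5 0 0 0 0 0.5;12 -21 0 0 0 0 0.5;14 -24.5 0 0 0 0 0.5;16 -28 0 0 0 0 0.5' >/dev/null
python3 -m handwheel '2.5 -3 0 0 0 0 0.5;3.2 -4.2 0 0 0 0 0.5;3.2 -4.2 -4 0 0 0 0.5;3.2 -4.2 -8 0 0 0 0.5;3.2 -4.2 -12 0 0 0 0.5;3.2 -4.2 -15 0 0 0 0.5;3.2 -4.2 -16 0 0 0 0.5;3.2 -4.2 -16 0 0 0 0.5' >/dev/null
python3 -m handwheel '0 0 0 0 0 0 0.5;0 0 0 0 0 0 0.5;0 0 0 0 0 0 0.5;0 0 0 0 0 0 0.5'
python3 - <<'E'
from h import *
im=get("wrist"); save(im,"w4.png"); print(im["xyz"],proj(im,(.6305,-.098,.012)))
E
```

```text
time_s: 10.42
position: [0.4398, 0.2239, 0.2296]
tool_rot: [[-1.0, 0.001, 0.003], [0.001, 1.0, 0.001], [-0.003, 0.001, -1.0]]
ft_force: [-0.3, -0.9, -3.1]
grip_width: 0.0605
gripper_force: 26.3
time_s: 12.08
position: [0.6326, -0.0982, 0.0703]
tool_rot: [[-1.0, 0.001, 0.003], [0.001, 1.0, -0.001], [-0.003, -0.001, -1.0]]
ft_force: [-0.2, 0.7, -1.9]
grip_width: 0.0604
gripper_force: 26.3
[ 0.55100872 -0.09801022  0.21322249] (np.float64(320.7525059803044), np.float64(257.5454686565934))
```

View pics/w4.png

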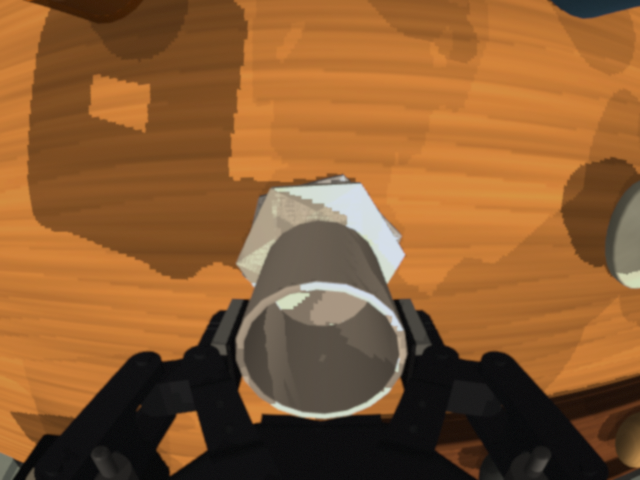

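The tumbler (rim centre (322,349)) is in line with the coaster, whose centre is at about (322,256) as predicted. Lowering.

```bash
python3 -m handwheel '-0.2 0 -1 0 0 0 0.5;-0.2 0 -1.8 0 0 0 0.5;-0.2 0 -2.2 0 0 0 0.5;-0.2 0 -2.5 0 0 0 0.5;-0.2 0 -2.6 0 0 0 0.5;-0.2 0 -2.6 0 0 0 0.5;-0.2 0 -2.6 0 0 0 0.5'
```

```text
time_s: 12.72
position: [0.6297, -0.098, 0.0429]
tool_rot: [[-1.0, 0.001, -0.001], [0.001, 1.0, 0.0], [0.001, 0.0, -1.0]]
ft_force: [-4.1, 0.5, 4.7]
grip_width: 0.0604
gripper_force: 26.8
```

```bash
python3 -m handwheel '0 0 0 0 0 0 0.8;0 0 0 0 0 0 0.9;0 0 0 0 0 0 1;0 0 0 0 0 0 1;0 0 0 0 0 0 1;0 0 0 0 0 0 1'
python3 -m handwheel '0 0 3 0 0 0 1;0 0 7 0 0 0 1;0 0 11 0 0 0 1;0 0 15 0 0 0 1;0 0 19 0 0 0 1;-3 -2 20 0 0 0 1;-6 -5 20 0 0 0 1;-9 -8 20 0 0 0 1' >/dev/null
python3 -m handwheel '-3 -2 0 0 0 0 1;-6 -4 0 0 0 0 1;-6 -4 0 0 0 0 1;-6 -4 0 0 0 0 1;-6 -4 0 0 0 0 1'
python3 - <<'E'
from h import *
im=get("wrist"); save(im,"w5.png"); print(im["xyz"],proj(im,(.6305,-.098,.012)),proj(im,(.6305,-.098,.082)),proj(im,(.449,-.2285,.07)))
E
```

```text
time_s: 13.22
position: [0.63, -0.0982, 0.0425]
tool_rot: [[-1.0, 0.001, 0.0], [0.001, 1.0, -0.0], [-0.0, -0.0, -1.0]]
ft_force: [-0.6, -0.2, -0.3]
grip_width: 0.0855
gripper_force: 0.0
time_s: 14.3
position: [0.4813, -0.217, 0.2428]
tool_rot: [[-1.0, 0.002, 0.001], [0.002, 1.0, -0.0], [-0.001, -0.0, -1.0]]
ft_force: [0.5, 0.3, -0.3]
grip_width: 0.0853
gripper_force: 0.0
[ 0.40003838 -0.21682181  0.38588877] (np.float64(419.6405400168135), np.float64(321.6481750786837)) (np.float64(434.85893637431207), np.float64(355.71912636398895)) (np.float64(306.7269811748522), np.float64(175.72259242373354))
```

View pics/w5.png

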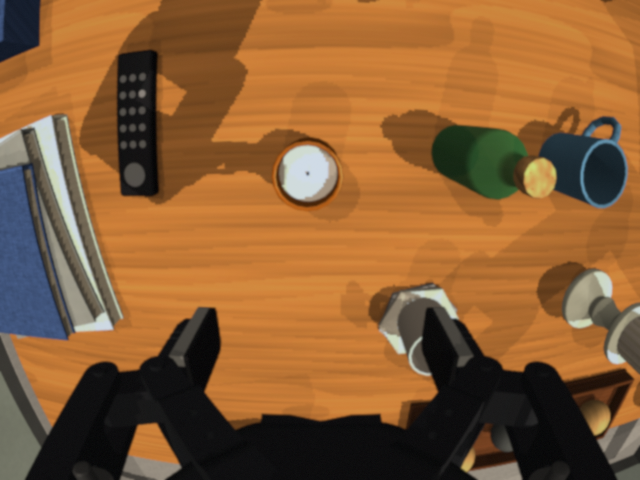

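The tumbler stands on the coaster, and the jar rim is at (307,174), as predicted. I'll grasp the jar.

```bash
python3 -m handwheel '-3.4 -1.1 0 0 0 0 1;-3.4 -1.1 -4 0 0 0 1;-3.4 -1.1 -8 0 0 0 1;-3.4 -1.1 -12 0 0 0 1;-3.4 -1.1 -16 0 0 0 1;-3.4 -1.1 -19.5 0 0 0 1;-3.4 -1.1 -21.4 0 0 0 1;-3.4 -1.1 -21.4 0 0 0 1' 30
python3 -m handwheel '0 0 0 0 0 0 1;0 0 0 0 0 0 0.5;0 0 0 0 0 0 0.5;0 0 0 0 0 0 0.5;0 0 0 0 0 0 0.5;0 0 0 0 0 0 0.5;0 0 0 0 0 0 0.5' 30
python3 -m handwheel '0 0 3 0 0 0 0.5;0 0 7 0 0 0 0.5;0 0 11 0 0 0 0.5;0 0 15 0 0 0 0.5;0 0 18 0 0 0 0.5;0 0 21 0 0 0 0.5;0 0 21 0 0 0 0.5;0 0 21 0 0 0 0.5'
```

```text
time_s: 15.02
position: [0.4462, -0.226, 0.0248]
tool_rot: [[-1.0, -0.0, -0.006], [-0.0, 1.0, 0.005], [0.006, 0.005, -1.0]]
ft_force: [-0.3, 0.4, 0.2]
grip_width: 0.0853
gripper_force: 0.0
time_s: 15.6
position: [0.4481, -0.2286, 0.0305]
tool_rot: [[-1.0, 0.001, 0.003], [0.001, 1.0, -0.002], [-0.003, -0.002, -1.0]]
ft_force: [1.2, 0.7, 6.2]
grip_width: 0.0622
gripper_force: 32.3
time_s: 16.27
position: [0.4471, -0.228, 0.2401]
tool_rot: [[-1.0, 0.001, 0.003], [0.001, 1.0, -0.002], [-0.003, -0.002, -1.0]]
ft_force: [-0.0, -0.0, -4.1]
grip_width: 0.0623
gripper_force: 36.2
```

```bash
python3 -m handwheel '2.2 3.2 0 0 0 0 0.5;4.5 6.5 0 0 0 0 0.5;6.7 9.8 0 0 0 0 0.5;9 13 0 0 0 0 0.5;11.2 16.3 0 0 0 0 0.5;13.4 19.6 0 0 0 0 0.5;15.6 23 0 0 0 0 0.5;17.6 25.9 0 0 0 0 0.5' >/dev/null
python3 -m handwheel '0 0 -4 0 0 0 0.5;0 0 -8 0 0 0 0.5;0 0 -12 0 0 0 0.5;0 0 -16 0 0 0 0.5;0 0 -18 0 0 0 0.5;0 0 -18 0 0 0 0.5;0 0 -18 0 0 0 0.5;0 0 -18 0 0 0 0.5'
python3 -m handwheel '0 0 0 0 0 0 0.5;0 0 0 0 0 0 0.5'
python3 - <<'E'
from h import *
import pickle
im=get("top"); save(im,"top1.png"); pickle.dump(im,open("top1.pkl","wb"))
print(proj(im,(.6233,.0313,.07)),status.observe()["position"])
cv2.imwrite("pics/c1.png",cv2.resize(im["color"][150:300,160:460],None,fx=2.6,fy=2.6,interpolation=cv2.INTER_CUBIC)[:,:,::-1])
E
```

```text
time_s: 17.6
position: [0.6237, 0.0309, 0.0598]
tool_rot: [[-1.0, 0.001, 0.002], [0.001, 1.0, -0.0], [-0.002, -0.0, -1.0]]
ft_force: [0.8, -0.2, -2.9]
grip_width: 0.0624
gripper_force: 36.2
time_s: 17.77
position: [0.6238, 0.0309, 0.0603]
tool_rot: [[-1.0, 0.001, 0.003], [0.001, 1.0, -0.0], [-0.003, -0.0, -1.0]]
ft_force: [1.2, -0.4, -3.4]
grip_width: 0.0623
gripper_force: 36.2
(np.float64(308.6022703136098), np.float64(201.05500827444087)) [0.6235659  0.03093683 0.06003066]
```

View pics/c1.png

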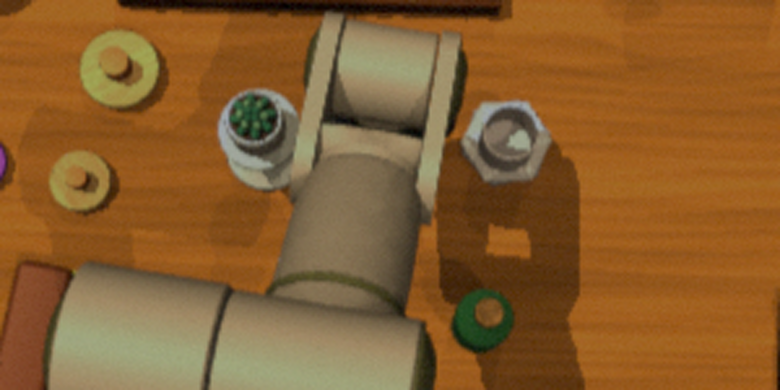

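The pot and tumbler are both well centred. Setting the jar down.

```bash
python3 -m handwheel '0 0 -1 0 0 0 0.5;0 0 -2 0 0 0 0.5;0 0 -2.5 0 0 0 0.5;0 0 -2.8 0 0 0 0.5;0 0 -2.9 0 0 0 0.5;0 0 -2.9 0 0 0 0.5;0 0 -2.9 0 0 0 0.5'
```

```text
time_s: 18.4
position: [0.6223, 0.0311, 0.0307]
tool_rot: [[-1.0, 0.001, -0.001], [0.001, 1.0, -0.0], [0.001, -0.0, -1.0]]
ft_force: [-8.5, 0.5, 10.8]
grip_width: 0.0623
gripper_force: 37.3
```

```bash
python3 -m handwheel '0 0 0 0 0 0 0.8;0 0 0 0 0 0 0.9;0 0 0 0 0 0 1;0 0 0 0 0 0 1;0 0 0 0 0 0 1;0 0 0 0 0 0 1'
python3 -m handwheel '0 0 3 0 0 0 1;0 0 7 0 0 0 1;0 0 11 0 0 0 1;0 0 15 0 0 0 1;0 0 19 0 0 0 1;-4 0 21 0 0 0 1;-8 1 21 0 0 0 1;-11 3 21 0 0 0 1' >/dev/null
python3 -m handwheel '0 4 0 0 0 0 1;0 8 0 0 0 0 1;0 11 0 0 0 0 1;0 11 0 0 0 0 1;0 11 0 0 0 0 1;0 11 0 0 0 0 1'
python3 - <<'E'
from h import *
import pickle
im=get("wrist"); save(im,"w6.png"); pickle.dump(im,open("w6.pkl","wb"))
print(im["xyz"],proj(im,(.6233,.0313,.07)),proj(im,(.576,.3605,.016)),proj(im,(.576,.3605,.038)))
E
```

```text
time_s: 18.9
position: [0.6231, 0.031, 0.0295]
tool_rot: [[-1.0, 0.002, -0.0], [0.002, 1.0, 0.0], [0.0, 0.0, -1.0]]
ft_force: [0.5, -0.6, 0.3]
grip_width: 0.0851
gripper_force: 0.0
time_s: 20.07
position: [0.5131, 0.1706, 0.2395]
tool_rot: [[-1.0, 0.001, -0.0], [0.001, 1.0, -0.0], [0.0, -0.0, -1.0]]
ft_force: [0.7, -0.2, -0.2]
grip_width: 0.0856
gripper_force: 0.0
[0.43187225 0.17077751 0.38264926] (np.float64(184.33863532455788), np.float64(319.37478479558956)) (np.float64(487.3745930178344), np.float64(256.508799090445)) (np.float64(495.30703551448767), np.float64(263.77896462303096))
```

View pics/w6.png

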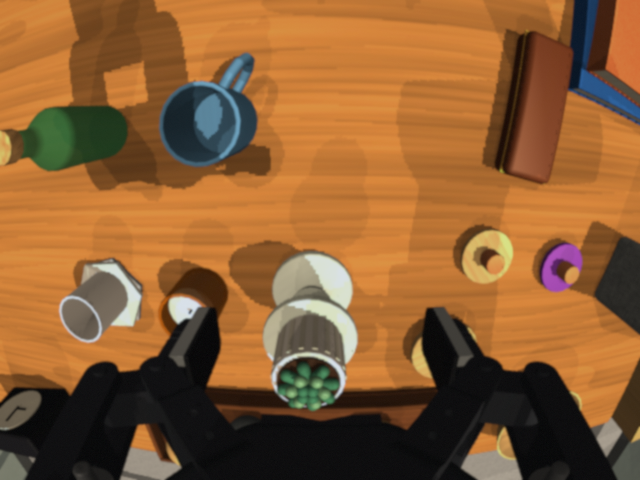

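The row is standing as intended. The lid's disc at (487,257) and knob at (492,262) match predictions, so I'll fetch it.

```bash
python3 -m handwheel '1.2 3.8 0 0 0 0 0.7;2.5 7.6 0 0 0 0 0.7;3.8 11.4 0 0 0 0 0.7;5 15.2 0 0 0 0 0.7;6.3 19 0 0 0 0 0.7;6.3 19 -3 0 0 0 0.7;6.3 19 -7 0 0 0 0.7;6.3 19 -10 0 0 0 0.7' 25 >/dev/null
python3 -m handwheel '0 0 -3 0 0 0 0.7;0 0 -6 0 0 0 0.7;0 0 -8 0 0 0 0.7;0 0 -9 0 0 0 0.7;0 0 -9 0 0 0 0.7;0 0 -9 0 0 0 0.7;0 0 -9 0 0 0 0.7'
python3 - <<'E'
from h import *
im=get("wrist"); save(im,"w7.png"); print(status.observe()["position"],proj(im,(.576,.3605,.038)))
cv2.imwrite("pics/c7.png",im["color"][150:450,140:500,::-1])
E
```

```text
time_s: 21.37
position: [0.5771, 0.3609, 0.0515]
tool_rot: [[-1.0, 0.002, 0.003], [0.002, 1.0, 0.001], [-0.003, 0.001, -1.0]]
ft_force: [-0.0, 0.2, 0.1]
grip_width: 0.0599
gripper_force: 0.0
[0.57703656 0.3610519  0.05155482] (np.float64(319.26999413782926), np.float64(294.31074831537035))
```

View pics/c7.png

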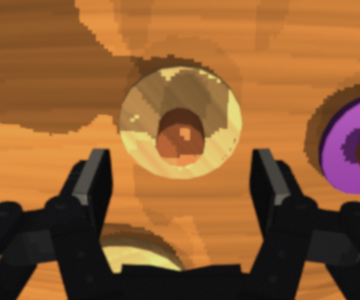

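The knob top at (320,293) is within 1 mm of the prediction and centred between the fingers. Descending and pinching.

```bash
python3 -m handwheel '0 0 -1 0 0 0 0.6;0 0 -2 0 0 0 0.6;0 0 -2.6 0 0 0 0.6;0 0 -3 0 0 0 0.6;0 0 -3.1 0 0 0 0.5;0 0 -3.1 0 0 0 0.4;0 0 -3.1 0 0 0 0.3;0 0 -3.1 0 0 0 0.2' 30
python3 -m handwheel '0 0 0 0 0 0 0.1;0 0 0 0 0 0 0.1;0 0 0 0 0 0 0.1;0 0 0 0 0 0 0.1;0 0 0 0 0 0 0.1'
```

```text
time_s: 22.08
position: [0.5763, 0.3611, 0.0191]
tool_rot: [[-1.0, 0.001, 0.001], [0.001, 1.0, 0.0], [-0.001, 0.0, -1.0]]
ft_force: [-1.0, -0.3, -0.7]
grip_width: 0.0229
gripper_force: 29.4
time_s: 22.5
position: [0.5763, 0.3611, 0.019]
tool_rot: [[-1.0, 0.001, 0.001], [0.001, 1.0, 0.0], [-0.001, 0.0, -1.0]]
ft_force: [0.0, 0.7, 3.4]
grip_width: 0.0228
gripper_force: 29.7
```

```bash
python3 -m handwheel '0 0 3 0 0 0 0.1;0 0 7 0 0 0 0.1;0 0 11 0 0 0 0.1;0 0 15 0 0 0 0.1;0 0 19 0 0 0 0.1;0 0 22 0 0 0 0.1;-2 -3 22 0 0 0 0.1;-4 -6 22 0 0 0 0.1'
python3 -m handwheel '-1 -4 0 0 0 0 0.1;-2 -8 0 0 0 0 0.1;-2 -12 0 0 0 0 0.1;-1 -16 0 0 0 0 0.1;1.5 -19 0 0 0 0 0.1;4 -22 0 0 0 0 0.1;6.5 -25 0 0 0 0 0.1;8.7 -27 0 0 0 0 0.1' >/dev/null
python3 -m handwheel '0 0 -4 0 0 0 0.1;0 0 -7 0 0 0 0.1;0 0 -9 0 0 0 0.1;0 0 -10 0 0 0 0.1;0 0 -10 0 0 0 0.1;0 0 -10 0 0 0 0.1;0 0 -10 0 0 0 0.1'
python3 - <<'E'
from h import *
import pickle
im=get("wrist"); save(im,"w8.png"); pickle.dump(im,open("w8.pkl","wb"))
print(im["xyz"],status.observe()["position"],proj(im,(.623,.031,.07)))
E
```

```text
time_s: 23.17
position: [0.5365, 0.3012, 0.2401]
tool_rot: [[-1.0, -0.0, 0.005], [-0.0, 1.0, 0.001], [-0.005, 0.001, -1.0]]
ft_force: [-0.0, -0.6, -2.0]
grip_width: 0.023
gripper_force: 29.6
time_s: 24.42
position: [0.6238, 0.031, 0.1404]
tool_rot: [[-1.0, 0.001, 0.003], [0.001, 1.0, -0.0], [-0.003, -0.0, -1.0]]
ft_force: [-0.4, -0.3, -1.0]
grip_width: 0.0227
gripper_force: 29.6
[0.54216126 0.03117469 0.28327286] [0.62374009 0.03104364 0.14040868] (np.float64(320.2380622609696), np.float64(252.3020279405536))
```

View pics/w8.png

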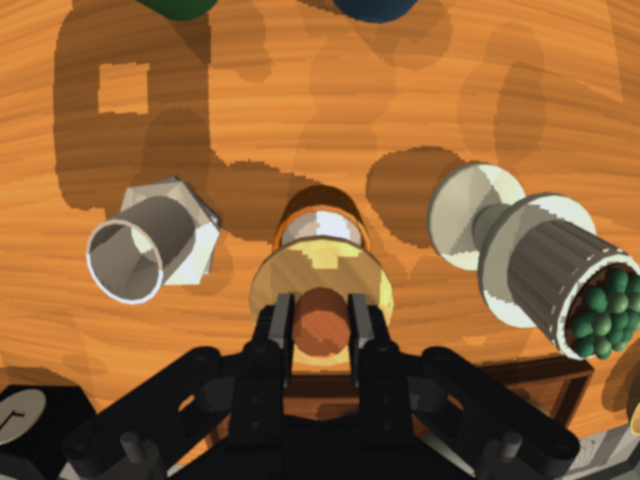

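Jar rim (near edge (321,207), sides 273 and 370) lies under the lid (disc near edge (321,238), sides 249 and 394). I'll check both numerically.

```bash
python3 - <<'E'
from h import *
import pickle
im=pickle.load(open("w8.pkl","rb"))
print("jar near rim expect x=.592:",plane(im,321,207,.07), "sides",plane(im,273,240,.07)[1],plane(im,370,240,.07)[1])
print("lid near edge expect x=.591:",plane(im,321,238,.136),"sides",plane(im,249,295,.134)[1],plane(im,394,295,.134)[1])
h=cv2.cvtColor(im["color"],cv2.COLOR_RGB2HSV); print([(y,*im["color"][y,321]) for y in range(198,246,3)])
E
```

```text
jar near rim expect x=.592: [0.59444631 0.03148208 0.07      ] sides 0.0022062585623134345 0.06136620429695497
lid near edge expect x=.591: [0.59159212 0.03138001 0.136     ] sides -0.0014891501530380456 0.06472146044525875
[(198, np.uint8(67), np.uint8(37), np.uint8(13)), (201, np.uint8(67), np.uint8(37), np.uint8(14)), (204, np.uint8(117), np.uint8(72), np.uint8(37)), (207, np.uint8(206), np.uint8(126), np.uint8(60)), (210, np.uint8(199), np.uint8(154), np.uint8(122)), (213, np.uint8(225), np.uint8(232), np.uint8(224)), (216, np.uint8(225), np.uint8(233), np.uint8(230)), (219, np.uint8(225), np.uint8(233), np.uint8(242)), (222, np.uint8(225), np.uint8(232), np.uint8(242)), (225, np.uint8(224), np.uint8(231), np.uint8(240)), (228, np.uint8(225), np.uint8(232), np.uint8(241)), (231, np.uint8(225), np.uint8(232), np.uint8(242)), (234, np.uint8(180), np.uint8(184), np.uint8(187)), (237, np.uint8(105), np.uint8(78), np.uint8(45)), (240, np.uint8(204), np.uint8(181), np.uint8(102)), (243, np.uint8(225), np.uint8(216), np.uint8(122))]
```

Aligned within 1–2 mm, against 5 mm of play. Lowering the lid.

```bash
python3 -m handwheel '0 0 -2 0 0 0 0.1;0 0 -3.5 0 0 0 0.1;0 0 -4.3 0 0 0 0.1;0 0 -4.9 0 0 0 0.1;0 0 -5.4 0 0 0 0.1;0 0 -5.7 0 0 0 0.1;0 0 -5.8 0 0 0 0.1;0 0 -5.8 0 0 0 0.1'
python3 -m handwheel '0 0 -0.05 0 0 0 0.1;0 0 -0.1 0 0 0 0.1;0 0 -0.1 0 0 0 0.1;0 0 -0.1 0 0 0 0.1'
```

```text
time_s: 25.13
position: [0.6233, 0.031, 0.0811]
tool_rot: [[-1.0, 0.001, 0.001], [0.001, 1.0, -0.0], [-0.001, -0.0, -1.0]]
ft_force: [0.2, 0.3, -0.9]
grip_width: 0.0227
gripper_force: 29.8
time_s: 25.47
position: [0.6234, 0.0309, 0.0809]
tool_rot: [[-1.0, 0.001, 0.002], [0.001, 1.0, -0.0], [-0.002, -0.0, -1.0]]
ft_force: [-2.6, 0.2, 6.5]
grip_width: 0.0227
gripper_force: 30.4
```

Contact came at the seated height (0.081). Release and retreat.

```bash
python3 -m handwheel '0 0 0 0 0 0 0.3;0 0 0 0 0 0 0.4;0 0 0 0 0 0 0.5;0 0 0 0 0 0 0.5;0 0 0 0 0 0 0.5'
python3 -m handwheel '0 0 2 0 0 0 0.5;0 0 5 0 0 0 0.5;0 0 9 0 0 0 0.5;0 0 13 0 0 0 0.5;0 0 17 0 0 0 0.5;-4 0 19 0 0 0 0.5;-8 0 19 0 0 0 0.5;-12 0 19 0 0 0 0.5' >/dev/null
python3 -m handwheel '-4 0 0 0 0 0 0.5;-8 0 0 0 0 0 0.5;-12 0 0 0 0 0 0.5;-12 0 0 0 0 0 0.5;-12 0 0 0 0 0 0.5;-12 0 0 0 0 0 0.5'
python3 - <<'E'
from h import *
im=get("scene"); save(im,"s9.png")
cv2.imwrite("pics/c9.png",cv2.resize(im["color"][130:370,150:470],None,fx=2.4,fy=2.4,interpolation=cv2.INTER_CUBIC)[:,:,::-1])
im=get("top"); cv2.imwrite("pics/c10.png",cv2.resize(im["color"][150:330,150:490],None,fx=2.3,fy=2.3,interpolation=cv2.INTER_CUBIC)[:,:,::-1])
E
```

```text
time_s: 25.88
position: [0.623, 0.031, 0.0795]
tool_rot: [[-1.0, 0.001, -0.0], [0.001, 1.0, 0.0], [0.0, 0.0, -1.0]]
ft_force: [0.2, -0.1, -0.1]
grip_width: 0.0428
gripper_force: 0.0
time_s: 27.05
position: [0.3836, 0.0309, 0.27]
tool_rot: [[-1.0, 0.002, 0.001], [0.002, 1.0, -0.0], [-0.001, -0.0, -1.0]]
ft_force: [0.1, -0.1, 1.1]
grip_width: 0.043
gripper_force: 0.0
```

View pics/c9.png

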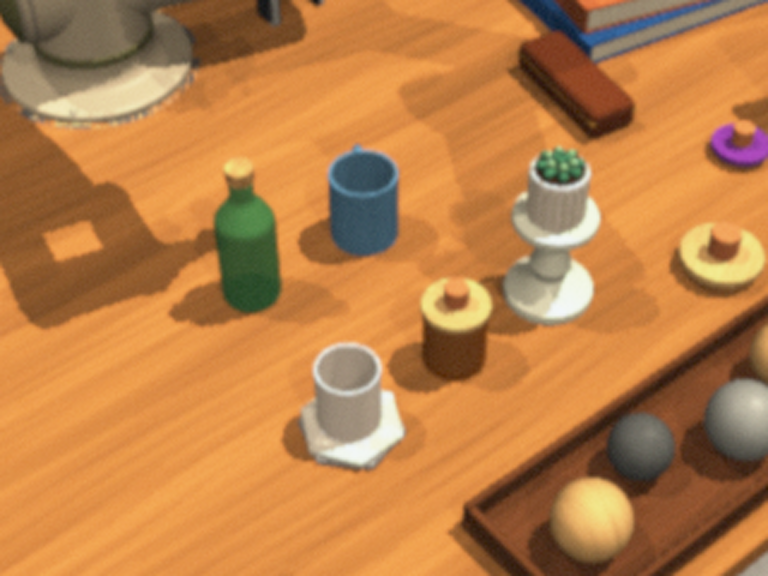

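View pics/c10.png

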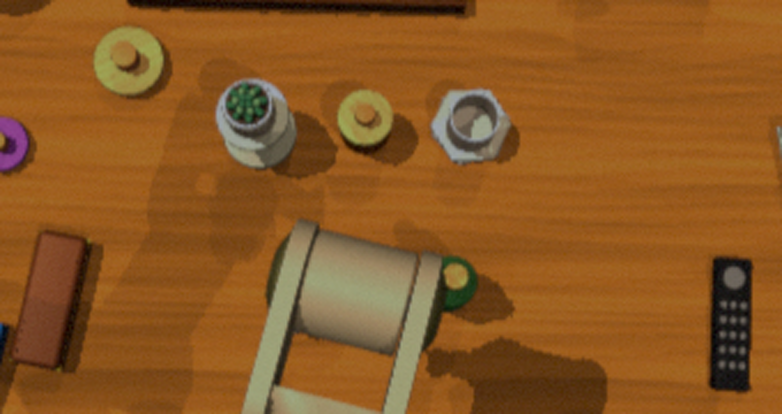

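Both views show a straight row: pot on the pedestal, lidded jar midway with its lid flat on the rim (scene crop (456,303)), and tumbler on the coaster. The bottle, mug, remote and case show no sign of having moved, and the arm is clear.

```bash
python3 -c "
from rig import env
print(env.close_job())"
```

```text
the job is handed in; nothing more can be done
None
```

The job is handed in after about 27 s: the succulent is on the pedestal, the tumbler is upright on the coaster, and the jar stands midway in line with its lid seated. The bottle, mug, remote and case were not touched.

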